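Gauge a rod in the ring stand

ROBOT

A 6-joint arm with a two-finger parallel gripper is mounted at the origin on a cart in front of the work surface, level with it; the furniture and walls round the work are solid. World frame = base frame: x ahead of the robot, y to its left, z up, the work surface at z = 0. Lengths are in m, angles in rad, forces in N, time in s.
With the tool pointing down it reaches from about 0.35 to 0.725 m from the base axis. Payload 4.3 kg.
Tool frame: the origin (TCP) lies at the very end of the fingers, on their centre line; the grasp point (between the pads) lies manip.tcp_to_grasp behind it (manip.tcp_to_grasp is the distance from the TCP to the grasp point, in m); z points along the fingers, y is the line along which they close (so a half turn about z gives the same grasp; the last joint's range is limited). The gripper opens to 85 mm and grips with 20 to 120 N. Pads are 22 mm wide; open, the fingers measure 114 mm over their backs; the gripper's body (76 mm by 85 mm) begins 54 mm behind the grasp point. The pads swing forward as they close: fully open they stand 13 mm farther back than shut.
Start: joints at [-1.351, 0.377, 0.081, 1.274, 0, 1.46], TCP at [0.186, -0.544, 0.231] pointing down, gripper open.
Joint ranges: [-2.72, 2.72], [-0.84, 1.66], [-1.02, 1.22], [-1.77, 2.12], [-1.37, 1.28], [-3.14, 3.14]. Speed limits (rad/s): [2.57, 2.57, 3.14, 3.14, 3.14, 3.14].

INTERFACE

Orientations are given as a unit quaternion [w, x, y, z].
In Python, from cell import manip gives the robot as it stands. The module is installed in compiled form; this text tells all that it offers.
- The arm moves only by the shell command python3 -m inch 'ROWS' [FORCE]. ROWS is JSON, a list of rows, each an object of numbers: "claw": the opening, from -1 (shut) to 1 (fully open); "dx", "dy", "dz": the shift along the tool's x, y, z each as a share of 150 mm, from -1 to 1; "twist": the turn about the tool's z as a share of pi rad, from -1 to 1. A call has exactly 5 rows; each row is the pose to reach, as a shift and turn from the pose commanded when the call began, along the tool's axes at that moment, turning the shorter way round; what a row does not reach only later rows make up. A row lasts 1/12 s, in which the tool goes at most 41.7 mm and 7.16 degrees, less where a joint would pass 70% of its speed; a pose out of reach is approached as far as the arm can. A call with a number of a shift or a turn outside -1 to 1 is refused whole. A call with a gripper value outside its range is refused whole. The fingers move at their own pace and stop on an object; FORCE is the grip in N (left out, the last holds). Time passes only in rows, so rows that repeat a pose let the fingers close, or fill a call up. It gives the time, the measured TCP pose, the force, the opening and the grip force at its end, in the units of the state.
- manip.get_state(): the state, without advancing time (a new reading comes with each control period).
- manip.get_image(name): name is "scene" or "top"; returns a dict with "img" (384x512x3 uint8, red, green, blue), "z_map" (384x512 float32, m along the optical axis (not along the pixel's ray), 0 where there is no reading), "camera_matrix" (3x3 intrinsics, pixels), "dist" ([k1, k2, p1, p2, k3] as OpenCV has them; the pictures are not rectified), "rvec" (rotation vector, rad) and "tvec" (3), from world to camera coordinates, as OpenCV has them. Camera axes: x right, y down, z forward; pixel columns grow to the right and rows downward; lengths in m; the calibration is good to about 2 mm. A picture is of the moment at which its call begins.
- manip.hand_in(): hands the job in; it is judged then, once.
The state is a dict: "time_s": time; "qpos": joint angles; "qd": joint speeds; "joint_efforts": joint torques, N m; "tcp_pos": TCP position; "tcp_rot": TCP orientation; "wrist_force": force on the tool from outside, world axes, zero at the start; "ft_torque": the same for the moment, N m; "grip_width": finger opening in m; "grip_force": force on a finger pad.
Only numpy, scipy, OpenCV 4.12 (cv2) and the standard library are available. Lean on these libraries where they do the work, as an engineer would, in place of code of your own. Each camera call takes 0.05 s, during which the arm holds its last target. There are 200 camera calls.

TASK

Take the plug rod from the lane of the wooden rest nearer to the ring gauge stand, lay its handle in the stand's V bed and slide it lengthwise, nose first, through the shrinking rings until one of them stops it. Press it against that ring with about 10 N for half a second (no ring may ever be loaded with more than 20 N), then let go and leave it lying in the stand there. Leave the other rod, the small collet, the guide bush, the marker and the micrometer where they are.

Things in the scene. Friction and masses are not known exactly. Their poses are not given: they have to be found in the camera images.
- stand: Ring gauge stand, fixed to the bench: grey base plate 254x64x12 mm, a V bed (see bed_mid) and three upright rings, 52 mm outside, in a row behind it. Origin on the bench under the front face of ring 1; +x is the way a rod is pushed (roughly away from the robot), z up. Along x: ring 1 from 0 to 10 mm, the holder of ring 2 from 34 to 44, that of ring 3 from 66 to 76.
- bed_mid (a point): Middle of the V bed's groove bottom, 60 mm above the bench, at the stand's x = -81 mm. The bed is a rail lined with slippery plastic (friction about 0.12), from x = -150 to -12 mm, only 16 mm wide (narrower than a handle, so fingers reach down beside it) on a thinner web, 30 mm wide below 20 mm height. Its sides rise 30 degrees from level; a handle lying in it has its axis 75 mm above the bench, in line with the ring bores.
- ring_1: First ring, bore 27 mm, 10 mm thick, steel, part of the stand; both rods pass. Origin on the bench under its front face, axes as the stand's.
- ring_2: Middle ring, part of the stand: a holder 10 mm thick in which a steel sleeve, bore 20 mm, outside 40 mm, 18 mm long, is firmly clamped. The sleeve's front face stands out 0 to 13 mm from the holder's front towards the bed, set differently each time and not told. Origin on the bench under the holder's front face, axes as the stand's.
- ring_3: Last ring, part of the stand: a holder like that of ring 2 with a sleeve of bore 14 mm, its front face also 0 to 13 mm out from the holder's front towards the bed, not told. No rod passes. Origin on the bench under the holder's front face, axes as the stand's.
- ring_1_mouth (a point): Centre of the bore of ring 1 at its front face, 75 mm above the bench.
- ring_2_mouth (a point): Point on the common axis of the bores, in the plane of the front face of the holder of ring 2, 75 mm above the bench.
- ring_3_mouth (a point): Point on the common axis of the bores, in the plane of the front face of the holder of ring 3, 75 mm above the bench.
- rest: Low fixed wooden board, 130x150x12 mm, left of the stand, with two lanes of V blocks along its x. Origin on the bench under its centre, z up. V blocks 16 mm wide, 20 mm long, at x = -38 and +38 mm in each lane; groove bottom 35 mm above the bench, sides 30 degrees from level; their feet 26 mm wide up to 17 mm.
- lane_near (a point): Middle of the lane nearer to the stand (the rest's y = -50 mm), 50 mm above the bench. The rod to be gauged lies here.
- lane_far (a point): Middle of the lane farther from the stand (the rest's y = +50 mm), 50 mm above the bench. The other rod lies here and stays.
- rod_a: Axes of rod_a: x along the rod, from the handle to the nose. Origin at the same point as rod_a_grip.
- rod_a_grip (a point): Round plug rod lying in one lane of the rest, about 0.25 kg: handle 26 mm in diameter, 100 mm long, then a steel nose 85 mm long with a 1.5 mm chamfer at the tip. This point is the middle of the handle's axis; the tip is 135 mm from it. One rod's nose is 24 mm in diameter and the other's 17 mm; which is which is not told: the rings show it.
- rod_b: Axes of rod_b: x along the rod, from the handle to the nose. Origin at the same point as rod_b_grip.
- rod_b_grip (a point): The other plug rod, alike but for the diameter of its nose. This point is the middle of its handle's axis; the tip is 135 mm from it.
- collet_a: Small spring collet standing on the bench between the robot and the rest, 21x21x30 mm; origin under its foot. Bystander.
- guide_bush: Dark flanged guide bush standing on the bench beyond the gap between rest and stand, 23x23x32 mm; origin under its foot. Bystander.
- marker: Black marker lying at the front right, 11x92x13 mm; origin under its centre. Bystander.
- micrometer: Micrometer lying on the bench at the right, 48x142x15 mm; origin under its centre. Bystander.

How it is judged:
On the way, in this order (a step that is already met when the one before it is completed fails the run):
1. the plug rod from the near lane has passed right through ring 1 (its tip 3 mm or more beyond it), lying along the bed; the other rod still in the far lane (((x of rod_a_grip in the frame of stand above -0.122 m and y of rod_a_grip in the frame of stand between -0.004 and 0.004 m and z of rod_a_grip in the frame of stand between 0.07 and 0.08 m and angle between the x axis of rod_a and the x axis of stand, either way round below 0.06 rad and distance between rod_b_grip and lane_far below 0.015 m) or (x of rod_b_grip in the frame of stand above -0.122 m and y of rod_b_grip in the frame of stand between -0.004 and 0.004 m and z of rod_b_grip in the frame of stand between 0.07 and 0.08 m and angle between the x axis of rod_b and the x axis of stand, either way round below 0.06 rad and distance between rod_a_grip and lane_far below 0.015 m))), for 0.1 s.
2. it is pressed endwise against the ring that stops it with more than 4 N for 0.3 s (((contact force between rod_a and ring_2 above 4 N and x of rod_a_grip in the frame of stand between -0.117 and -0.098 m and y of rod_a_grip in the frame of stand between -0.004 and 0.004 m and z of rod_a_grip in the frame of stand between 0.07 and 0.08 m and angle between the x axis of rod_a and the x axis of stand, either way round below 0.06 rad and distance between rod_b_grip and lane_far below 0.015 m) or (contact force between rod_b and ring_3 above 4 N and x of rod_b_grip in the frame of stand between -0.085 and -0.066 m and y of rod_b_grip in the frame of stand between -0.004 and 0.004 m and z of rod_b_grip in the frame of stand between 0.07 and 0.08 m and angle between the x axis of rod_b and the x axis of stand, either way round below 0.06 rad and distance between rod_a_grip and lane_far below 0.015 m))), for 0.3 s.
At the end, for the whole second after the job is handed in: The near lane's rod lies released and still along the bed (within 4 mm sideways, 5 mm in height, 3.4 degrees), its tip 16 mm before to 3 mm past the holder's front of the ring that stops it (ring 2 for the 24 mm nose, ring 3 for the 17 mm one); the other rod within 15 mm of lane_far (((x of rod_a_grip in the frame of stand between -0.117 and -0.098 m and y of rod_a_grip in the frame of stand between -0.004 and 0.004 m and z of rod_a_grip in the frame of stand between 0.07 and 0.08 m and angle between the x axis of rod_a and the x axis of stand, either way round below 0.06 rad and linear speed of rod_a below 0.02 m/s and contact force between rod_a and the fingers below 0.2 N and distance between rod_b_grip and lane_far below 0.015 m) or (x of rod_b_grip in the frame of stand between -0.085 and -0.066 m and y of rod_b_grip in the frame of stand between -0.004 and 0.004 m and z of rod_b_grip in the frame of stand between 0.07 and 0.08 m and angle between the x axis of rod_b and the x axis of stand, either way round below 0.06 rad and linear speed of rod_b below 0.02 m/s and contact force between rod_b and the fingers below 0.2 N and distance between rod_a_grip and lane_far below 0.015 m))); the robot touches nothing.
It fails at once if a rod bears on a ring with more than 20 N (contact force between any of rod_a, rod_b and ring_1 above 20 N or contact force between any of rod_a, rod_b and ring_2 above 20 N or contact force between any of rod_a, rod_b and ring_3 above 20 N).
It fails at once if the collet, bush, marker or micrometer is shifted by more than 20 mm (distance of any of collet_a, guide_bush, marker, micrometer from where it was at the start of the episode above 0.02 m).
It also fails if it takes over 64 s, if anything falls off the work surface, if the arm or the gripper's body presses on something with over 40 N, if the wrist force passes 120 N, or if a joint passes its speed limit or range.

## Working session

There is one attempt and no reset: what is moved stays moved. The work goes in short steps, Python scripts to look and compute and a shell command to move; the robot and the scene stay as the last step left them, time stands still between calls to the robot, and variables do not carry over. Pictures are saved under pics/ and viewed, at most 10 in all, crops included, and the job is handed in when it is done.

```bash
mkdir -p pics; python3 - <<'E'
from cell import manip
import cv2,numpy as np,pickle
print(manip.get_state(), manip.tcp_to_grasp)
for n in("scene","top"):
    d=manip.get_image(n); pickle.dump(d,open(n+'.pkl','wb'))
    cv2.imwrite(f'pics/{n}0.png',d['img'][...,::-1])
    R=cv2.Rodrigues(np.array(d['rvec'],float))[0]; print(n,-R.T@np.ravel(d['tvec']),R.tolist(),d['camera_matrix'],d['dist'])
E
```

```text
{'time_s': 0.0, 'qpos': array([-1.35126941e+00,  3.78085426e-01,  7.96616023e-02,  1.27438841e+00,
       -6.12536596e-06,  1.46047353e+00]), 'qd': array([ 0.00089968,  0.00053241,  0.00018825, -0.00093526,  0.0022783 ,
        0.00230978]), 'joint_efforts': array([-3.23840613e-03, -4.63601768e+01,  2.69875824e+01,  2.07068177e-02,
       -2.59390845e-04, -9.77475253e-06]), 'tcp_pos': array([ 0.18609541, -0.54338183,  0.23036192]), 'tcp_rot': array([-1.00628510e-03,  9.86430193e-01,  1.64178129e-01, -5.80671605e-05]), 'wrist_force': array([-0.25899095,  0.34223639, -0.26312148]), 'ft_torque': array([ 0.02620918, -0.00445549,  0.09010616]), 'grip_force': 0.0, 'grip_width': 0.0852504896598984} 0.0187
scene [ 1.4801609  -0.12989028  0.67792816] [[0.1281213868455594, 0.9917294117533207, -0.0075950046861949505], [0.5411810737572033, -0.07632847214285265, -0.8374347793991713], [-0.8310884162589269, 0.10318303253806094, -0.5464844976360064]] [[397.66081554   0.         263.52775834]
 [  0.         397.66081554 194.59578281]
 [  0.           0.           1.        ]] [-0.07222274  0.          0.          0.          0.        ]
top [4.63481885e-01 1.54701159e-04 1.28821743e+00] [[0.020626786118056573, -0.9997703062153812, 0.0058198371491582045], [-0.9980631159424315, -0.020932579859114786, -0.058581940013339086], [0.05869030831171891, -0.004600207652330386, -0.9982656388956953]] [[485.71098436   0.         249.38366292]
 [  0.         485.71098436 191.67334502]
 [  0.           0.           1.        ]] [-0.15751466  0.          0.          0.          0.        ]
```

View pics/scene0.png

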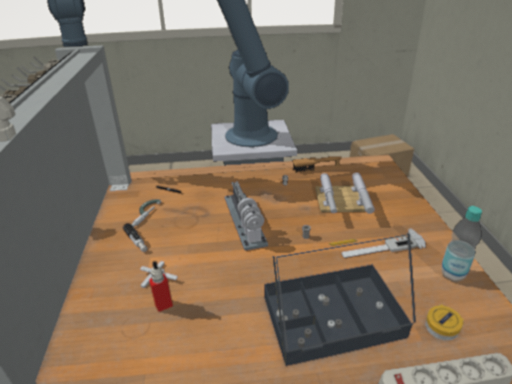

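View pics/top0.png

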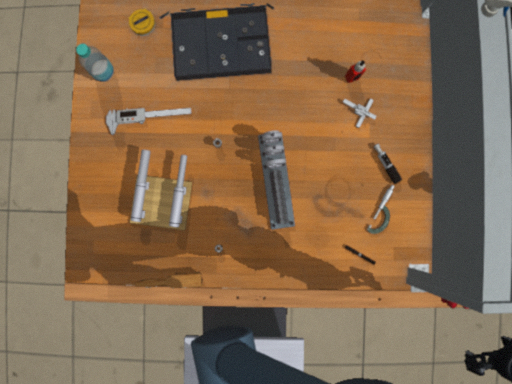

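The top view shows the near rod at about (180,190), the far rod at (142,185), the stand from (284,226) to (270,132), the bush at (217,142) and the collet at (219,248). Next I'll measure with depth from both views.

```bash
cat > h.py <<'E'
import cv2,numpy as np,pickle
def cloud(d):
    K=np.array(d['camera_matrix'],float);R=cv2.Rodrigues(np.array(d['rvec'],float))[0];t=np.ravel(d['tvec'])
    v,u=np.mgrid[:384,:512];p=np.stack([u,v],-1).reshape(-1,1,2).astype(float)
    n=cv2.undistortPoints(p,K,np.array(d['dist'],float)).reshape(-1,2)
    z=d['z_map'].reshape(-1).astype(float);P=(np.c_[n*z[:,None],z]-t)@R
    P[z==0]=np.nan
    return P.reshape(384,512,3)
E
python3 - <<'E'
from h import *
C={n:cloud(pickle.load(open(n+'.pkl','rb'))) for n in('scene','top')}
T=C['top']
for u,v in[(183,160),(177,215),(146,155),(137,215),(284,226),(265,135),(217,142),(219,248),(160,200),(230,180)]:print((u,v),T[v,u].round(3))
# box regions from top
for n,P in C.items():
    P=P.reshape(-1,3);P=P[~np.isnan(P[:,0])]
    for name,lo,hi,zl in[('near',(.3,.12),(.66,.235),.048),('far',(.3,.235),(.66,.34),.048),('stand',(.3,-.15),(.7,.02),.03)]:
        q=P[(P[:,0]>lo[0])&(P[:,0]<hi[0])&(P[:,1]>lo[1])&(P[:,1]<hi[1])&(P[:,2]>zl)&(P[:,2]<.12)]
        m=q.mean(0);w=np.linalg.svd(q-m,full_matrices=False)[2][0];w*=np.sign(w[0]);s=(q-m)@w
        print(n,name,len(q),m.round(4),w.round(4),(m+w*s.min()).round(3),(m+w*s.max()).round(3))
        side=np.array([-w[1],w[0],0]);o=(q-m)@side
        b=np.arange(s.min(),s.max(),.012)
        for a in b:
            k=(s>=a)&(s<a+.012)
            if k.sum()>3:print('   x%.3f y%.3f n%d w[%.4f %.4f] z[%.4f %.4f]'%(q[k,0].mean(),q[k,1].mean(),k.sum(),o[k].min(),o[k].max(),q[k,2].min(),q[k,2].max()))
for n in C:
    d=pickle.load(open(n+'.pkl','rb'))['img'][...,::-1]
    c=d[120:250,120:310] if n=='top' else d[150:260,210:390]
    cv2.imwrite(f'pics/{n}crop.png',cv2.resize(c,None,fx=4,fy=4,interpolation=2))
E
```

```text
(183, 160) [0.613 0.166 0.058]
(177, 215) [0.473 0.177 0.058]
(146, 155) [0.624 0.261 0.06 ]
(137, 215) [0.47  0.279 0.063]
(284, 226) [ 0.45  -0.099  0.008]
(265, 135) [ 0.675 -0.041  0.097]
(217, 142) [ 0.671  0.084 -0.001]
(219, 248) [ 0.388  0.072 -0.002]
(160, 200) [0.511 0.229 0.019]
(230, 180) [ 0.569  0.046 -0.   ]
scene near 281 [0.5388 0.1761 0.0572] [ 0.9938 -0.1063 -0.0325] [0.445 0.186 0.06 ] [0.634 0.166 0.054]
   x0.453 y0.188 n14 w[-0.0086 0.0140] z[0.0549 0.0645]
   x0.464 y0.184 n16 w[-0.0100 0.0145] z[0.0519 0.0657]
   x0.474 y0.183 n18 w[-0.0104 0.0128] z[0.0504 0.0629]
   x0.487 y0.180 n16 w[-0.0106 0.0111] z[0.0516 0.0632]
   x0.498 y0.181 n20 w[-0.0107 0.0129] z[0.0505 0.0629]
   x0.511 y0.179 n20 w[-0.0104 0.0138] z[0.0510 0.0639]
   x0.523 y0.176 n21 w[-0.0112 0.0147] z[0.0510 0.0628]
   x0.535 y0.176 n20 w[-0.0106 0.0129] z[0.0481 0.0624]
   x0.546 y0.177 n32 w[-0.0097 0.0139] z[0.0482 0.0635]
   x0.559 y0.174 n16 w[-0.0065 0.0094] z[0.0496 0.0571]
   x0.571 y0.172 n9 w[-0.0058 0.0067] z[0.0541 0.0590]
   x0.582 y0.171 n16 w[-0.0067 0.0078] z[0.0490 0.0587]

[... 4847 characters left out ...]
[0.0559 0.0675]
   x0.559 y-0.078 n34 w[-0.0094 0.0085] z[0.0587 0.0724]
   x0.571 y-0.076 n37 w[-0.0098 0.0091] z[0.0572 0.0714]
   x0.583 y-0.074 n38 w[-0.0095 0.0091] z[0.0544 0.0683]
   x0.596 y-0.071 n22 w[-0.0115 0.0147] z[0.0310 0.0669]
   x0.607 y-0.070 n66 w[-0.0233 0.0239] z[0.0400 0.1024]
   x0.612 y-0.067 n59 w[-0.0245 0.0235] z[0.0815 0.1067]
   x0.636 y-0.066 n16 w[-0.0162 0.0149] z[0.0350 0.0736]
   x0.639 y-0.063 n91 w[-0.0240 0.0240] z[0.0592 0.1083]
   x0.648 y-0.063 n52 w[-0.0242 0.0229] z[0.0812 0.1088]
   x0.670 y-0.060 n48 w[-0.0238 0.0162] z[0.0302 0.0770]
   x0.674 y-0.058 n101 w[-0.0263 0.0241] z[0.0694 0.1068]
   x0.685 y-0.058 n46 w[-0.0210 0.0176] z[0.0746 0.1060]
```

View pics/topcrop.png

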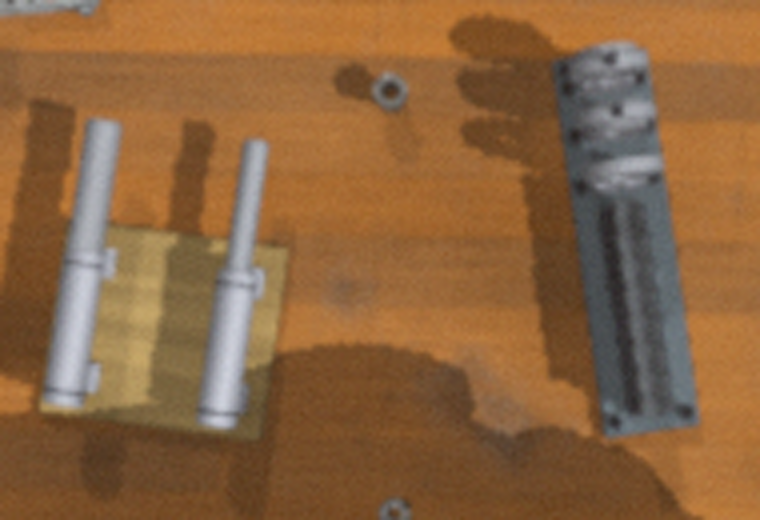

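View pics/scenecrop.png

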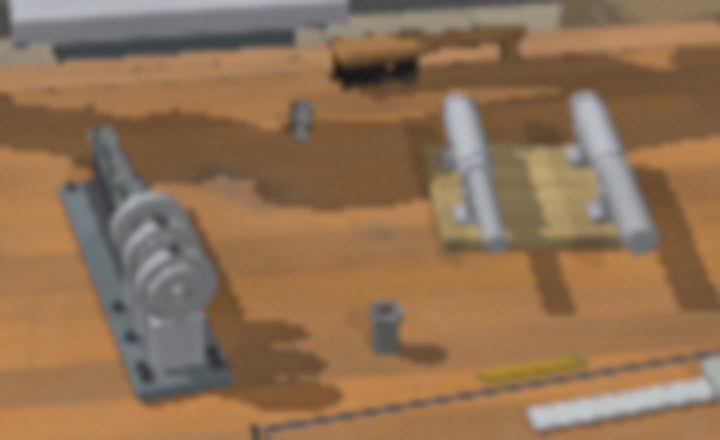

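```bash
cat > go.py <<'E'
import sys,numpy as np
from cell import manip
from scipy.spatial.transform import Rotation as Ro
x,y,z,yaw=map(float,sys.argv[1:5]);s=manip.get_state()
R=Ro.from_quat(np.roll(s['tcp_rot'],-1));M=R.as_matrix();d=M.T@(np.array([x,y,z])-s['tcp_pos'])/.15
cy=np.arctan2(M[1,0],M[0,0]);e=(yaw-cy+np.pi)%(2*np.pi)-np.pi
print('t',round(s['time_s'],2),'pos',s['tcp_pos'].round(4),'yaw',cy.round(4),'shares',d.round(4),'twist',round(-e/np.pi,4),'F',s['wrist_force'].round(1),'w',round(s['grip_width'],4),'q',s['qpos'].round(2))
E
R='[{"twist":-0.172,"claw":1},{"twist":-0.172,"claw":1},{"twist":-0.172,"claw":1},{"twist":-0.172,"claw":1},{"twist":-0.172,"claw":1}]'
python3 -m inch '[{"twist":-0.172,"claw":1},{"twist":-0.172,"claw":1},{"twist":-0.172,"claw":1},{"twist":-0.172,"claw":1},{"twist":-0.172,"claw":1}]' 60
python3 -m inch '[{"twist":-0.172,"claw":1},{"twist":-0.172,"claw":1},{"twist":-0.172,"claw":1},{"twist":-0.172,"claw":1},{"twist":-0.172,"claw":1}]'
python3 -m inch '[{"twist":-0.172,"claw":1},{"twist":-0.172,"claw":1},{"twist":-0.172,"claw":1},{"twist":-0.172,"claw":1},{"twist":-0.172,"claw":1}]'
python3 -m inch '[{"twist":-0.172,"claw":1},{"twist":-0.172,"claw":1},{"twist":-0.172,"claw":1},{"twist":-0.172,"claw":1},{"twist":-0.172,"claw":1}]'
python3 -m inch '[{"twist":-0.172,"claw":1},{"twist":-0.172,"claw":1},{"twist":-0.172,"claw":1},{"twist":-0.172,"claw":1},{"twist":-0.172,"claw":1}]'
python3 go.py 0.508 0.178 0.2 3.032
```

```text
t 0.1 pos [ 0.1861 -0.5434  0.2304] yaw 0.3297 shares [ 3.5879 -3.8551  0.2109] twist -0.8602 F [-0.2 -0.7 -0.6] w 0.0853 q [-1.35  0.38  0.08  1.27 -0.    1.46]validation failed for argument at $[0]...
validation failed for argument at $[0]...
validation failed for argument at $[0]...
validation failed for argument at $[0]...
validation failed for argument at $[0]...
```

```bash
python3 -m inch '[{"claw":1,"dx":0,"dy":0,"dz":0,"twist":-0.172},{"claw":1,"dx":0,"dy":0,"dz":0,"twist":-0.172},{"claw":1,"dx":0,"dy":0,"dz":0,"twist":-0.172},{"claw":1,"dx":0,"dy":0,"dz":0,"twist":-0.172},{"claw":1,"dx":0,"dy":0,"dz":0,"twist":-0.172}]' 60
python3 go.py 0.508 0.178 0.2 3.032
```

```text
time_s: 0.52
tcp_pos: [0.1861, -0.5437, 0.2307]
tcp_rot: [-0.001, 0.906, 0.424, 0.0]
wrist_force: [-0.4, -0.0, -0.6]
grip_width: 0.0856
grip_force: 0.0
t 0.52 pos [ 0.1861 -0.5437  0.2307] yaw 0.8749 shares [ 5.0678 -1.437   0.2099] twist -0.6866 F [-0.4 -0.  -0.6] w 0.0856 q [-1.35  0.38  0.08  1.27  0.    0.92]
```

```bash
python3 -m inch '[{"claw":1,"dx":0,"dy":0,"dz":0,"twist":-0.172},{"claw":1,"dx":0,"dy":0,"dz":0,"twist":-0.172},{"claw":1,"dx":0,"dy":0,"dz":0,"twist":-0.172},{"claw":1,"dx":0,"dy":0,"dz":0,"twist":-0.172},{"claw":1,"dx":0,"dy":0,"dz":0,"twist":-0.172}]' >/dev/null
python3 -m inch '[{"claw":1,"dx":0,"dy":0,"dz":0,"twist":-0.172},{"claw":1,"dx":0,"dy":0,"dz":0,"twist":-0.172},{"claw":1,"dx":0,"dy":0,"dz":0,"twist":-0.172},{"claw":1,"dx":0,"dy":0,"dz":0,"twist":-0.172},{"claw":1,"dx":0,"dy":0,"dz":0,"twist":-0.172}]' >/dev/null
python3 -m inch '[{"claw":1,"dx":0,"dy":0,"dz":0,"twist":-0.172},{"claw":1,"dx":0,"dy":0,"dz":0,"twist":-0.172},{"claw":1,"dx":0,"dy":0,"dz":0,"twist":-0.172},{"claw":1,"dx":0,"dy":0,"dz":0,"twist":-0.172},{"claw":1,"dx":0,"dy":0,"dz":0,"twist":-0.172}]' >/dev/null
python3 -m inch '[{"claw":1,"dx":0,"dy":0,"dz":0,"twist":-0.172},{"claw":1,"dx":0,"dy":0,"dz":0,"twist":-0.172},{"claw":1,"dx":0,"dy":0,"dz":0,"twist":-0.172},{"claw":1,"dx":0,"dy":0,"dz":0,"twist":-0.172},{"claw":1,"dx":0,"dy":0,"dz":0,"twist":-0.172}]' >/dev/null
python3 go.py 0.508 0.178 0.2 3.032
```

```text
t 2.18 pos [ 0.1861 -0.5436  0.2307] yaw 3.0364 shares [-1.6288  5.0093  0.21  ] twist 0.0014 F [ 0.7 -0.8  0.5] w 0.0855 q [-1.35  0.38  0.08  1.27 -0.   -1.25]
```

```bash
python3 -m inch '[{"claw":1,"dx":-0.325,"dy":1,"dz":0,"twist":0},{"claw":1,"dx":-0.325,"dy":1,"dz":0,"twist":0},{"claw":1,"dx":-0.325,"dy":1,"dz":0,"twist":0},{"claw":1,"dx":-0.325,"dy":1,"dz":0,"twist":0},{"claw":1,"dx":-0.325,"dy":1,"dz":0,"twist":0}]' >/dev/null
python3 -m inch '[{"claw":1,"dx":-0.325,"dy":1,"dz":0,"twist":0},{"claw":1,"dx":-0.325,"dy":1,"dz":0,"twist":0},{"claw":1,"dx":-0.325,"dy":1,"dz":0,"twist":0},{"claw":1,"dx":-0.325,"dy":1,"dz":0,"twist":0},{"claw":1,"dx":-0.325,"dy":1,"dz":0,"twist":0}]' >/dev/null
python3 -m inch '[{"claw":1,"dx":-0.325,"dy":1,"dz":0,"twist":0},{"claw":1,"dx":-0.325,"dy":1,"dz":0,"twist":0},{"claw":1,"dx":-0.325,"dy":1,"dz":0,"twist":0},{"claw":1,"dx":-0.325,"dy":1,"dz":0,"twist":0},{"claw":1,"dx":-0.325,"dy":1,"dz":0,"twist":0}]' >/dev/null
python3 -m inch '[{"claw":1,"dx":-0.325,"dy":1,"dz":0,"twist":0},{"claw":1,"dx":-0.325,"dy":1,"dz":0,"twist":0},{"claw":1,"dx":-0.325,"dy":1,"dz":0,"twist":0},{"claw":1,"dx":-0.325,"dy":1,"dz":0,"twist":0},{"claw":1,"dx":-0.325,"dy":1,"dz":0,"twist":0}]' >/dev/null
python3 go.py 0.508 0.178 0.12 3.032
```

```text
t 3.85 pos [0.4483 0.034  0.231 ] yaw 3.0371 shares [-0.2944  0.9953  0.7422] twist 0.0016 F [-0.  -0.   0.5] w 0.0853 q [-0.07  0.12 -0.25  1.19  0.    0.04]
```

```bash
python3 -m inch '[{"claw":1,"dx":-0.294,"dy":0.995,"dz":0.2,"twist":0.0016},{"claw":1,"dx":-0.294,"dy":0.995,"dz":0.2,"twist":0.0016},{"claw":1,"dx":-0.294,"dy":0.995,"dz":0.2,"twist":0.0016},{"claw":1,"dx":-0.294,"dy":0.995,"dz":0.2,"twist":0.0016},{"claw":1,"dx":-0.294,"dy":0.995,"dz":0.2,"twist":0.0016}]' >/dev/null
python3 -m inch '[{"claw":1,"dx":0,"dy":0,"dz":0.25,"twist":0},{"claw":1,"dx":0,"dy":0,"dz":0.5,"twist":0},{"claw":1,"dx":0,"dy":0,"dz":0.5,"twist":0},{"claw":1,"dx":0,"dy":0,"dz":0.5,"twist":0},{"claw":1,"dx":0,"dy":0,"dz":0.5,"twist":0}]' >/dev/null
python3 go.py 0.508 0.178 0.032 3.032
python3 - <<'E'
from h import *
from cell import manip
d=manip.get_image("scene");cv2.imwrite('pics/s1.png',cv2.resize(d['img'][100:260,210:400,::-1],None,fx=4,fy=3.6,interpolation=2))
E
```

```text
t 4.68 pos [0.5072 0.1732 0.1278] yaw 3.0251 shares [-0.0009  0.0322  0.6388] twist -0.0022 F [1.6 0.6 0.8] w 0.0854 q [ 0.21  0.35 -0.23  0.99 -0.    0.33]
```

View pics/s1.png

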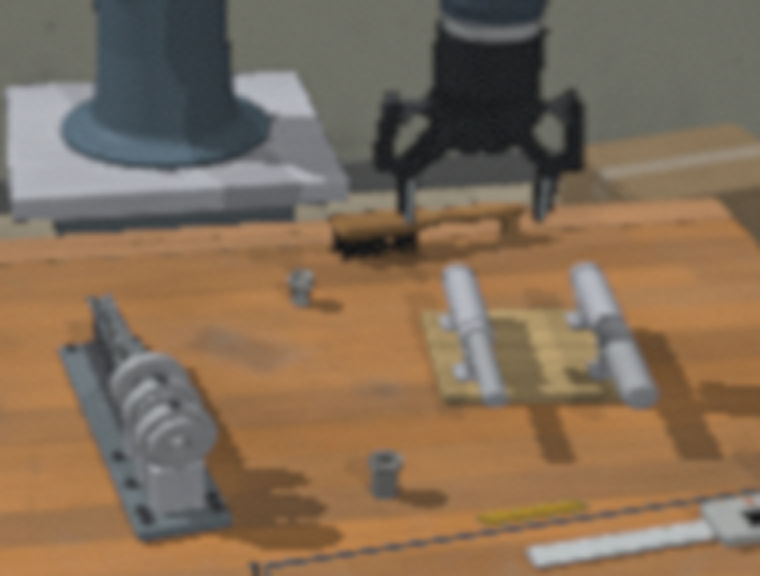

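The open fingers stand above the near rod at about (475,200), with the rod at (475,330) and the far rod clear at (612,330). I'll descend and grip.

```bash
python3 -m inch '[{"claw":1,"dx":0,"dy":0.01,"dz":0.2,"twist":0},{"claw":1,"dx":0,"dy":0.01,"dz":0.4,"twist":0},{"claw":1,"dx":0,"dy":0.01,"dz":0.5,"twist":0},{"claw":1,"dx":0,"dy":0.01,"dz":0.55,"twist":0},{"claw":1,"dx":0,"dy":0.01,"dz":0.55,"twist":0}]'
python3 go.py 0.508 0.178 0.032 3.032
```

```text
time_s: 5.15
tcp_pos: [0.5069, 0.1756, 0.0442]
tcp_rot: [0.0, 0.058, 0.998, -0.0]
wrist_force: [-0.7, -0.4, 0.6]
grip_width: 0.0855
grip_force: 0.0
t 5.15 pos [0.5069 0.1756 0.0442] yaw 3.0262 shares [-0.0054  0.0166  0.0811] twist -0.0018 F [-0.7 -0.4  0.6] w 0.0855 q [ 0.22  0.43 -0.35  0.79 -0.    0.33]
```

```bash
python3 -m inch '[{"claw":0,"dx":0,"dy":0.01,"dz":0.08,"twist":-0.0018},{"claw":0,"dx":0,"dy":0.01,"dz":0.08,"twist":-0.0018},{"claw":0,"dx":0,"dy":0.01,"dz":0.08,"twist":-0.0018},{"claw":0,"dx":0,"dy":0.01,"dz":0.08,"twist":-0.0018},{"claw":-0.2,"dx":0,"dy":0.01,"dz":0.08,"twist":-0.0018}]' 60
python3 -m inch '[{"claw":-0.5,"dx":0,"dy":0,"dz":0,"twist":0},{"claw":-1,"dx":0,"dy":0,"dz":0,"twist":0},{"claw":-1,"dx":0,"dy":0,"dz":0,"twist":0},{"claw":-1,"dx":0,"dy":0,"dz":0,"twist":0},{"claw":-1,"dx":0,"dy":0,"dz":0,"twist":0}]' 60
python3 go.py 0.508 0.178 0.032 3.032
```

```text
time_s: 5.57
tcp_pos: [0.5077, 0.1776, 0.0332]
tcp_rot: [0.001, 0.055, 0.999, 0.0]
wrist_force: [-0.6, -0.1, 1.1]
grip_width: 0.0345
grip_force: 0.0
time_s: 5.98
tcp_pos: [0.5075, 0.1783, 0.0332]
tcp_rot: [0.001, 0.055, 0.999, 0.001]
wrist_force: [-0.6, 0.6, 6.4]
grip_width: 0.0242
grip_force: 58.6
t 5.98 pos [0.5075 0.1783 0.0332] yaw 3.0324 shares [-0.0033 -0.0014  0.0078] twist 0.0001 F [-0.6  0.6  6.4] w 0.0242 q [ 0.22  0.45 -0.36  0.76  0.    0.33]
```

```bash
python3 -m inch '[{"claw":-1,"dx":0,"dy":0,"dz":-0.05,"twist":0},{"claw":-1,"dx":0,"dy":0,"dz":-0.2,"twist":0},{"claw":-1,"dx":0,"dy":0,"dz":-0.45,"twist":0},{"claw":-1,"dx":0,"dy":0,"dz":-0.7,"twist":0},{"claw":-1,"dx":0,"dy":0,"dz":-0.8,"twist":0}]'
python3 go.py 0.485 -0.0895 0.15 3.3
python3 - <<'E'
from h import *
from cell import manip
for n in("scene","top"):
    d=manip.get_image(n);pickle.dump(d,open(n+'.pkl','wb'));P=cloud(d).reshape(-1,3)
    q=P[(P[:,0]>.565)&(P[:,0]<.7)&(P[:,1]>.1)&(P[:,1]<.235)&(P[:,2]>.1)&(P[:,2]<.25)];print(n,len(q))
    if len(q)>9:
        m=q.mean(0);w=np.linalg.svd(q-m,full_matrices=False)[2][0];s=(q-m)@w;print(m.round(4),w.round(4),(m+w*s.min()).round(4),(m+w*s.max()).round(4))
E
```

```text
time_s: 6.4
tcp_pos: [0.5083, 0.1777, 0.1568]
tcp_rot: [0.003, 0.055, 0.999, 0.001]
wrist_force: [0.3, 0.9, -2.9]
grip_width: 0.0239
grip_force: 59.4
t 6.4 pos [0.5083 0.1777 0.1568] yaw 3.0322 shares [-0.04   -1.7874  0.043 ] twist -0.0852 F [ 0.3  0.9 -2.9] w 0.0239 q [ 0.22  0.33 -0.18  1.05 -0.    0.33]
scene 110
[0.6051 0.1683 0.1778] [ 0.9937 -0.0896 -0.0669] [0.5648 0.1719 0.1805] [0.6335 0.1657 0.1759]
top 209
[0.5973 0.1684 0.1823] [-0.9941  0.1084  0.003 ] [0.6304 0.1648 0.1822] [0.5647 0.1719 0.1824]
```

```bash
python3 -m inch '[{"claw":-1,"dx":0.015,"dy":-0.2,"dz":0,"twist":0},{"claw":-1,"dx":0.015,"dy":-0.4,"dz":0,"twist":0},{"claw":-1,"dx":0.015,"dy":-0.6,"dz":0,"twist":0},{"claw":-1,"dx":0.015,"dy":-0.8,"dz":0,"twist":0},{"claw":-1,"dx":0.015,"dy":-0.9,"dz":0,"twist":0}]'
python3 -m inch '[{"claw":-1,"dx":0.015,"dy":-0.2,"dz":0,"twist":-0.03},{"claw":-1,"dx":0.015,"dy":-0.4,"dz":0,"twist":-0.06},{"claw":-1,"dx":0.015,"dy":-0.6,"dz":0,"twist":-0.085},{"claw":-1,"dx":0.015,"dy":-0.8,"dz":0,"twist":-0.085},{"claw":-1,"dx":0.015,"dy":-0.88,"dz":0,"twist":-0.085}]'
python3 -m inch '[{"claw":-1,"dx":0,"dy":0,"dz":0,"twist":0},{"claw":-1,"dx":0,"dy":0,"dz":0,"twist":0},{"claw":-1,"dx":0,"dy":0,"dz":0,"twist":0},{"claw":-1,"dx":0,"dy":0,"dz":0,"twist":0},{"claw":-1,"dx":0,"dy":0,"dz":0,"twist":0}]' >/dev/null
python3 go.py 0.4762 -0.0909 0.1 3.3
```

```text
time_s: 6.92
tcp_pos: [0.4869, 0.0407, 0.1495]
tcp_rot: [-0.002, 0.056, 0.998, -0.001]
wrist_force: [0.0, 0.7, -2.5]
grip_width: 0.0242
grip_force: 59.8
time_s: 7.33
tcp_pos: [0.4708, -0.0903, 0.1497]
tcp_rot: [-0.002, -0.077, 0.997, -0.0]
wrist_force: [0.0, 0.1, -3.9]
grip_width: 0.0239
grip_force: 59.9
t 7.75 pos [ 0.4727 -0.0864  0.1515] yaw -2.9822 shares [-0.0181 -0.0337  0.3434] twist 0.0003 F [-0.3 -0.3 -3. ] w 0.0241 q [-0.31  0.23 -0.33  1.01  0.   -0.47]
```

```bash
python3 -m inch '[{"claw":-1,"dx":-0.018,"dy":-0.034,"dz":0.1,"twist":0},{"claw":-1,"dx":-0.018,"dy":-0.034,"dz":0.2,"twist":0},{"claw":-1,"dx":-0.018,"dy":-0.034,"dz":0.34,"twist":0},{"claw":-1,"dx":-0.018,"dy":-0.034,"dz":0.34,"twist":0},{"claw":-1,"dx":-0.018,"dy":-0.034,"dz":0.34,"twist":0}]'>/dev/null
python3 -m inch '[{"claw":-1,"dx":0,"dy":0,"dz":0,"twist":0},{"claw":-1,"dx":0,"dy":0,"dz":0,"twist":0},{"claw":-1,"dx":0,"dy":0,"dz":0,"twist":0},{"claw":-1,"dx":0,"dy":0,"dz":0,"twist":0},{"claw":-1,"dx":0,"dy":0,"dz":0,"twist":0}]' >/dev/null
python3 go.py 0.4762 -0.0909 0.058 3.3
python3 - <<'E'
from h import *
from cell import manip
for n in("top","scene"):
    d=manip.get_image(n);pickle.dump(d,open(n+'.pkl','wb'));P=cloud(d).reshape(-1,3)
    q=P[(P[:,0]>.53)&(P[:,0]<.63)&(abs(P[:,1]+.0759)<.03)&(P[:,2]>.108)&(P[:,2]<.15)];print(n,len(q))
    if len(q)>9:
        m=q.mean(0);w=np.linalg.svd(q-m,full_matrices=False)[2][0];s=(q-m)@w;print(m.round(4),w.round(4),(m+w*s.min()).round(4),(m+w*s.max()).round(4))
        u=np.array([np.cos(.1585),np.sin(.1585),0]);v=np.array([-u[1],u[0],0]);r=q-[.6065,-.070,0]
        for a in np.arange(-.08,.03,.01):
            k=(r@u>a)&(r@u<a+.01)
            if k.sum()>2:print(a.round(3),k.sum(),((r@v)[k].min().round(4),(r@v)[k].max().round(4)),q[k,2].max().round(4),np.median(q[k,2]).round(4))
    r=P-[.6065,-.070,0];x=r@u;y=r@v
    for a in(-.012,-.009,-.006,-.003,0,.003,.006,.009):
        k=(x>a)&(x<a+.003)&(P[:,2]>.085)&(P[:,2]<.106)&(abs(y)<.03)&(abs(y)>.008);print(n,'ring1',a,k.sum())
    if n=='top':cv2.imwrite('pics/t2.png',cv2.resize(d['img'][120:250,200:320,::-1],None,fx=4.5,fy=4.5,interpolation=2))
E
```

```text
t 8.58 pos [ 0.4768 -0.0923  0.1014] yaw -2.984 shares [0.003  0.01   0.2896] twist -0.0003 F [-0.4 -0.1 -3.3] w 0.0242 q [-0.32  0.28 -0.41  0.88 -0.   -0.48]
top 137
[ 0.5728 -0.0759  0.1244] [-0.9935 -0.1124  0.0169] [ 0.5963 -0.0732  0.124 ] [ 0.5458 -0.079   0.1249]
-0.06 21 (np.float64(-0.0078), np.float64(0.0068)) 0.1328 0.1244
-0.05 29 (np.float64(-0.0091), np.float64(0.0064)) 0.1294 0.1258
-0.04 29 (np.float64(-0.0099), np.float64(0.0072)) 0.1302 0.1248
-0.03 29 (np.float64(-0.0099), np.float64(0.0061)) 0.1278 0.1234
-0.02 28 (np.float64(-0.0089), np.float64(0.0071)) 0.1323 0.1257
top ring1 -0.012 0
top ring1 -0.009 0
top ring1 -0.006 0
top ring1 -0.003 3
top ring1 0 19
top ring1 0.003 13
top ring1 0.006 14
top ring1 0.009 1
scene 111
[ 0.5722 -0.0763  0.1219] [ 0.982   0.1788 -0.0603] [ 0.5298 -0.084   0.1245] [ 0.6011 -0.0711  0.1201]
-0.08 10 (np.float64(-0.0071), np.float64(0.0066)) 0.1251 0.1239
-0.07 10 (np.float64(-0.0069), np.float64(0.0046)) 0.1257 0.1233
-0.06 13 (np.float64(-0.0077), np.float64(0.0077)) 0.1258 0.1237
-0.05 13 (np.float64(-0.0072), np.float64(0.0076)) 0.1262 0.1236
-0.04 11 (np.float64(-0.0079), np.float64(0.0078)) 0.1259 0.1231
-0.03 16 (np.float64(-0.0072), np.float64(0.0082)) 0.1272 0.124
-0.02 15 (np.float64(-0.0076), np.float64(0.0084)) 0.1257 0.123
-0.01 23 (np.float64(-0.0065), np.float64(0.0075)) 0.1257 0.1194
scene ring1 -0.012 0
scene ring1 -0.009 0
scene ring1 -0.006 0
scene ring1 -0.003 0
scene ring1 0 0
scene ring1 0.003 10
scene ring1 0.006 10
scene ring1 0.009 19
```

View pics/t2.png

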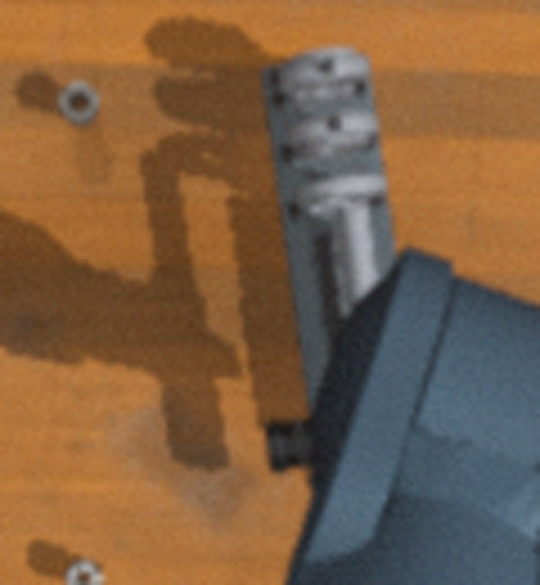

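The nose at about (350,240) lines up with ring 1, roughly 1.3 mm to the right, with the tip about 7 mm short of it. I'll correct that and lower.

```bash
python3 -m inch '[{"claw":-1,"dx":0.003,"dy":0.009,"dz":0.08,"twist":0},{"claw":-1,"dx":0.003,"dy":0.009,"dz":0.16,"twist":0},{"claw":-1,"dx":0.003,"dy":0.009,"dz":0.22,"twist":0},{"claw":-1,"dx":0.003,"dy":0.009,"dz":0.25,"twist":0},{"claw":-1,"dx":0.003,"dy":0.009,"dz":0.265,"twist":0}]'
python3 -m inch '[{"claw":-1,"dx":0,"dy":0,"dz":0,"twist":0},{"claw":-1,"dx":0,"dy":0,"dz":0.003,"twist":0},{"claw":-1,"dx":0,"dy":0,"dz":0.003,"twist":0},{"claw":-1,"dx":0,"dy":0,"dz":0.006,"twist":0},{"claw":-1,"dx":0,"dy":0,"dz":0.006,"twist":0}]'
python3 go.py 0.4762 -0.0909 0.058 3.3
```

```text
time_s: 9.1
tcp_pos: [0.475, -0.0907, 0.0602]
tcp_rot: [-0.001, -0.079, 0.997, 0.0]
wrist_force: [0.4, -0.6, -2.9]
grip_width: 0.0242
grip_force: 59.9
time_s: 9.52
tcp_pos: [0.4761, -0.091, 0.0605]
tcp_rot: [0.0, -0.079, 0.997, -0.0]
wrist_force: [-0.6, -0.2, -2.8]
grip_width: 0.0238
grip_force: 60.0
t 9.52 pos [ 0.4761 -0.091   0.0605] yaw -2.9839 shares [-0.001   0.0004  0.0168] twist -0.0002 F [-0.6 -0.2 -2.8] w 0.0238 q [-0.32  0.33 -0.47  0.78 -0.   -0.48]
```

Not touching yet, so I'll lower in small steps.

```bash
python3 -m inch '[{"claw":-1,"dx":0,"dy":0,"dz":0.003,"twist":0},{"claw":-1,"dx":0,"dy":0,"dz":0.006,"twist":0},{"claw":-1,"dx":0,"dy":0,"dz":0.008,"twist":0},{"claw":-1,"dx":0,"dy":0,"dz":0.01,"twist":0},{"claw":-1,"dx":0,"dy":0,"dz":0.01,"twist":0}]'
python3 -m inch '[{"claw":-1,"dx":0,"dy":0,"dz":0.003,"twist":0},{"claw":-1,"dx":0,"dy":0,"dz":0.005,"twist":0},{"claw":-1,"dx":0,"dy":0,"dz":0.007,"twist":0},{"claw":-1,"dx":0,"dy":0,"dz":0.007,"twist":0},{"claw":-1,"dx":0,"dy":0,"dz":0.007,"twist":0}]'
```

```text
time_s: 9.93
tcp_pos: [0.4758, -0.091, 0.0587]
tcp_rot: [0.0, -0.079, 0.997, -0.0]
wrist_force: [0.1, -0.2, -2.5]
grip_width: 0.024
grip_force: 60.0
time_s: 10.35
tcp_pos: [0.4764, -0.0915, 0.0583]
tcp_rot: [0.001, -0.079, 0.997, -0.001]
wrist_force: [-1.5, -2.7, 3.6]
grip_width: 0.0242
grip_force: 60.7
```

Contact with the bed: vertical force went from -2.5 to +3.6 N. Now I'll open.

```bash
python3 -m inch '[{"claw":-0.4,"dx":0,"dy":0,"dz":0,"twist":0},{"claw":-0.35,"dx":0,"dy":0,"dz":0,"twist":0},{"claw":-0.3,"dx":0,"dy":0,"dz":0,"twist":0},{"claw":-0.1,"dx":0,"dy":0,"dz":0,"twist":0},{"claw":0.1,"dx":0,"dy":0,"dz":0,"twist":0}]'
python3 -m inch '[{"claw":0.3,"dx":0,"dy":0,"dz":0,"twist":0},{"claw":0.3,"dx":0,"dy":0,"dz":0,"twist":0},{"claw":0.3,"dx":0,"dy":0,"dz":-0.1,"twist":0},{"claw":0.3,"dx":0,"dy":0,"dz":-0.25,"twist":0},{"claw":0.3,"dx":0,"dy":0,"dz":-0.5,"twist":0}]'
python3 -m inch '[{"claw":0.3,"dx":0.2,"dy":0,"dz":0,"twist":0},{"claw":0.3,"dx":0.4,"dy":0,"dz":0,"twist":0},{"claw":0.3,"dx":0.5,"dy":0,"dz":0,"twist":0},{"claw":-1,"dx":0.5,"dy":0,"dz":0,"twist":0},{"claw":-1,"dx":0.5,"dy":0,"dz":0,"twist":0}]'
python3 go.py 0.4015 -0.1028 0.13 3.3
python3 - <<'E'
from h import *
from cell import manip
u=np.array([np.cos(.1585),np.sin(.1585),0]);v=np.array([-u[1],u[0],0])
for n in("top","scene"):
    d=manip.get_image(n);P=cloud(d).reshape(-1,3);r=P-[.6065,-.070,0];x=r@u;y=r@v
    for a in np.arange(-.21,.01,.012):
        k=(x>a)&(x<a+.012)&(abs(y)<.02)&(P[:,2]>.072)&(P[:,2]<.1)
        if k.sum()>2:print(n,a.round(3),k.sum(),x[k].min().round(3),x[k].max().round(3),'y',y[k].min().round(4),y[k].max().round(4),'z',np.percentile(P[k,2],90).round(4))
    if n=='scene':cv2.imwrite('pics/s3.png',cv2.resize(d['img'][120:260,200:340,::-1],None,fx=4,fy=4,interpolation=2))
E
```

```text
time_s: 10.77
tcp_pos: [0.4752, -0.0904, 0.0572]
tcp_rot: [-0.0, -0.079, 0.997, 0.0]
wrist_force: [0.1, -0.3, -0.1]
grip_width: 0.0469
grip_force: 0.0
time_s: 11.18
tcp_pos: [0.4727, -0.0898, 0.1304]
tcp_rot: [-0.003, -0.079, 0.997, 0.001]
wrist_force: [1.1, -0.1, -0.3]
grip_width: 0.0556
grip_force: 0.0
time_s: 11.6
tcp_pos: [0.4014, -0.1026, 0.1327]
tcp_rot: [0.0, -0.078, 0.997, 0.0]
wrist_force: [0.8, -1.0, -0.7]
grip_width: 0.0323
grip_force: 0.0
t 11.6 pos [ 0.4014 -0.1026  0.1327] yaw -2.9848 shares [-0.0005 -0.0014  0.0181] twist -0.0005 F [ 0.8 -1.  -0.7] w 0.0323 q [-0.4   0.12 -0.53  0.93  0.   -0.56]
top -0.186 26 -0.184 -0.174 y -0.0056 0.0126 z 0.0879
top -0.174 49 -0.174 -0.162 y -0.0127 0.0125 z 0.0899
top -0.162 48 -0.162 -0.15 y -0.0114 0.012 z 0.0901
top -0.15 51 -0.15 -0.138 y -0.0125 0.0125 z 0.089
top -0.138 50 -0.138 -0.126 y -0.0126 0.0123 z 0.0885
top -0.126 48 -0.126 -0.114 y -0.012 0.012 z 0.0889
top -0.114 49 -0.114 -0.102 y -0.0123 0.0124 z 0.0886
top -0.102 42 -0.102 -0.09 y -0.0117 0.0115 z 0.0875
top -0.09 32 -0.09 -0.078 y -0.0086 0.008 z 0.0844
top -0
[... 698 characters left out ...]
138 16 -0.138 -0.126 y -0.0109 0.0125 z 0.0862
scene -0.126 21 -0.126 -0.114 y -0.0107 0.0101 z 0.0876
scene -0.114 20 -0.113 -0.103 y -0.0108 0.0131 z 0.0871
scene -0.102 37 -0.102 -0.09 y -0.0118 0.0138 z 0.086
scene -0.09 13 -0.088 -0.079 y -0.0064 0.0087 z 0.0818
scene -0.078 13 -0.077 -0.067 y -0.007 0.0083 z 0.0836
scene -0.066 15 -0.066 -0.056 y -0.0068 0.0088 z 0.0833
scene -0.054 15 -0.053 -0.043 y -0.0062 0.0092 z 0.0829
scene -0.042 14 -0.041 -0.031 y -0.0065 0.007 z 0.0819
scene -0.03 9 -0.029 -0.021 y -0.006 0.0052 z 0.0834
scene -0.018 3 -0.009 -0.006 y 0.0004 0.0061 z 0.0741
scene -0.006 14 0.002 0.005 y -0.0187 0.0199 z 0.0986
scene 0.006 75 0.007 0.015 y -0.02 0.0184 z 0.098
```

View pics/s3.png

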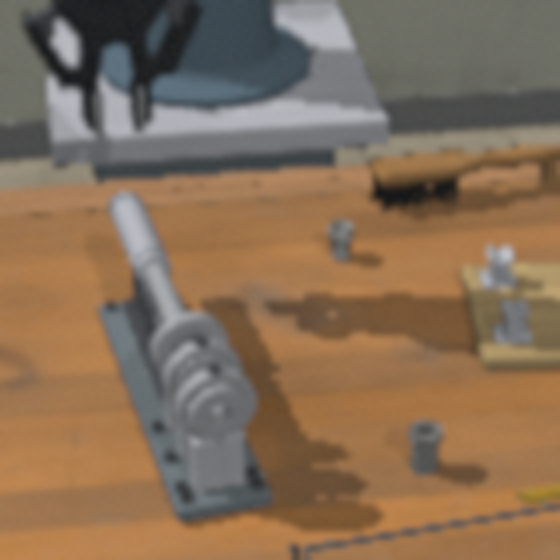

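The rod lies level and centred in the bed, with its handle at (135,220) and its nose at ring 1 at (170,310). Its back end is at stand x ≈ -0.194. I'll go behind it with the fingers shut.

```bash
python3 -m inch '[{"claw":-1,"dx":0.11,"dy":0,"dz":0,"twist":0},{"claw":-1,"dx":0.11,"dy":0,"dz":0,"twist":0},{"claw":-1,"dx":0.11,"dy":0,"dz":0,"twist":0},{"claw":-1,"dx":0.11,"dy":0,"dz":0,"twist":0},{"claw":-1,"dx":0.11,"dy":0,"dz":0,"twist":0}]' 40
python3 -m inch '[{"claw":-1,"dx":0,"dy":0,"dz":0.15,"twist":0},{"claw":-1,"dx":0,"dy":0,"dz":0.3,"twist":0},{"claw":-1,"dx":0,"dy":0,"dz":0.4,"twist":0},{"claw":-1,"dx":0,"dy":0,"dz":0.4,"twist":0},{"claw":-1,"dx":0,"dy":0,"dz":0.4,"twist":0}]'
python3 go.py 0.3866 -0.1052 0.071 3.3
```

```text
time_s: 12.12
tcp_pos: [0.3864, -0.1053, 0.1327]
tcp_rot: [0.0, -0.079, 0.997, -0.0]
wrist_force: [-0.2, 0.9, -0.1]
grip_width: -0.0001
grip_force: 0.0
time_s: 12.53
tcp_pos: [0.385, -0.1049, 0.0722]
tcp_rot: [-0.001, -0.079, 0.997, 0.0]
wrist_force: [-0.2, -0.2, -0.3]
grip_width: 0.0001
grip_force: 0.0
t 12.53 pos [ 0.385  -0.1049  0.0722] yaw -2.9837 shares [-0.0103 -0.0039  0.0079] twist -0.0001 F [-0.2 -0.2 -0.3] w 0.0001 q [-0.43  0.16 -0.66  0.75  0.   -0.58]
```

```bash
python3 -m inch '[{"claw":-1,"dx":-0.03,"dy":-0.002,"dz":0.008,"twist":0},{"claw":-1,"dx":-0.06,"dy":-0.002,"dz":0.008,"twist":0},{"claw":-1,"dx":-0.09,"dy":-0.003,"dz":0.008,"twist":0},{"claw":-1,"dx":-0.12,"dy":-0.003,"dz":0.008,"twist":0},{"claw":-1,"dx":-0.14,"dy":-0.003,"dz":0.008,"twist":0}]'
python3 -m inch '[{"claw":-1,"dx":-0.03,"dy":0,"dz":0,"twist":0},{"claw":-1,"dx":-0.06,"dy":0,"dz":0,"twist":0},{"claw":-1,"dx":-0.09,"dy":0,"dz":0,"twist":0},{"claw":-1,"dx":-0.12,"dy":0,"dz":0,"twist":0},{"claw":-1,"dx":-0.15,"dy":0,"dz":0,"twist":0}]'
python3 -m inch '[{"claw":-1,"dx":-0.03,"dy":0,"dz":0,"twist":0},{"claw":-1,"dx":-0.06,"dy":0,"dz":0,"twist":0},{"claw":-1,"dx":-0.09,"dy":0,"dz":0,"twist":0},{"claw":-1,"dx":-0.11,"dy":0,"dz":0,"twist":0},{"claw":-1,"dx":-0.11,"dy":0,"dz":0,"twist":0}]'
python3 go.py 0.47 -0.0919 0.071 3.3
python3 - <<'E'
from h import *
from cell import manip
u=np.array([np.cos(.1585),np.sin(.1585),0]);v=np.array([-u[1],u[0],0])
s=manip.get_state();print('tcp stand',((s['tcp_pos']-[.6065,-.07,0])@np.c_[u,v]).round(4))
for n in("top","scene"):
    d=manip.get_image(n);P=cloud(d).reshape(-1,3);r=P-[.6065,-.070,0];x=r@u;y=r@v
    for a in np.arange(-.12,.07,.01):
        k=(x>a)&(x<a+.01)&(abs(y)<.016)&(P[:,2]>.078)&(P[:,2]<.092)
        if k.sum()>2:print(n,a.round(3),k.sum(),x[k].max().round(3),'y',y[k].min().round(4),y[k].max().round(4),'z',np.percentile(P[k,2],90).round(4))
E
```

```text
time_s: 12.95
tcp_pos: [0.4072, -0.1027, 0.072]
tcp_rot: [0.0, -0.079, 0.997, -0.001]
wrist_force: [-0.4, -0.1, 1.1]
grip_width: 0.0001
grip_force: 0.6
time_s: 13.37
tcp_pos: [0.4287, -0.0987, 0.0713]
tcp_rot: [-0.0, -0.079, 0.997, 0.0]
wrist_force: [-0.2, 0.6, 0.9]
grip_width: 0.0003
grip_force: 0.6
time_s: 13.78
tcp_pos: [0.4457, -0.0964, 0.0715]
tcp_rot: [0.001, -0.079, 0.997, -0.0]
wrist_force: [-0.2, 0.4, 0.1]
grip_width: 0.0001
grip_force: 0.0
t 13.78 pos [ 0.4457 -0.0964  0.0715] yaw -2.9836 shares [-0.1644  0.0039  0.0034] twist -0.0001 F [-0.2  0.4  0.1] w 0.0001 q [-0.35  0.26 -0.53  0.78  0.   -0.51]
tcp stand [-0.1629 -0.0007]
top -0.12 4 -0.111 y 0.0083 0.0108 z 0.0873
top -0.11 23 -0.1 y -0.0058 0.0124 z 0.0893
top -0.1 37 -0.09 y -0.012 0.0112 z 0.0883
top -0.09 39 -0.08 y -0.0116 0.0121 z 0.0885
top -0.08 38 -0.07 y -0.0105 0.0123 z 0.0894
top -0.07 41 -0.06 y -0.0121 0.013 z 0.0888
top -0.06 33 -0.05 y -0.0105 0.0123 z 0.0887
top -0.05 24 -0.04 y -0.0074 0.0076 z 0.0842
top -0.04 23 -0.03 y -0.008 0.0074 z 0.0841
top -0.03 23 -0.02 y -0.0078 0.0084 z 0.0844
top -0.02
[... 243 characters left out ...]
z 0.0906
top 0.04 6 0.047 y -0.0144 0.0158 z 0.0894
top 0.06 13 0.067 y -0.0148 0.0156 z 0.0915
scene -0.12 16 -0.11 y -0.0091 0.0123 z 0.0872
scene -0.11 15 -0.101 y -0.0098 0.0132 z 0.087
scene -0.1 17 -0.09 y -0.0105 0.0133 z 0.0868
scene -0.09 13 -0.081 y -0.0094 0.0106 z 0.0867
scene -0.08 20 -0.07 y -0.0103 0.0135 z 0.087
scene -0.07 13 -0.06 y -0.0114 0.0115 z 0.0867
scene -0.06 22 -0.05 y -0.0098 0.0118 z 0.0879
scene -0.05 19 -0.04 y -0.0062 0.0111 z 0.0852
scene -0.04 9 -0.031 y -0.0048 0.0072 z 0.0824
scene -0.03 7 -0.022 y -0.0031 0.0052 z 0.0837
scene -0.0 17 0.01 y -0.0144 0.0155 z 0.0902
scene 0.01 22 0.014 y -0.0151 0.0147 z 0.0904
scene 0.04 36 0.05 y -0.0154 0.0156 z 0.0908
```

```bash
cat > ok.py <<'E'
import sys,numpy as np
from cell import manip
s=manip.get_state();f=s['wrist_force'];a=f[0]*.987+f[1]*.158;p=s['tcp_pos']
print('t%.2f axial F %.1f Fz %.1f stand x %.4f'%(s['time_s'],a,f[2],(p[0]-.6065)*.987+(p[1]+.07)*.158));sys.exit(abs(a)>2.5)
E
python3 -m inch '[{"claw":-1,"dx":-0.016,"dy":0.001,"dz":0,"twist":0},{"claw":-1,"dx":-0.032,"dy":0.002,"dz":0,"twist":0},{"claw":-1,"dx":-0.048,"dy":0.003,"dz":0,"twist":0},{"claw":-1,"dx":-0.064,"dy":0.004,"dz":0,"twist":0},{"claw":-1,"dx":-0.08,"dy":0.004,"dz":0,"twist":0}]' >/dev/null
python3 ok.py &&
python3 -m inch '[{"claw":-1,"dx":-0.002,"dy":0,"dz":0,"twist":0},{"claw":-1,"dx":-0.004,"dy":0,"dz":0,"twist":0},{"claw":-1,"dx":-0.006,"dy":0,"dz":0,"twist":0},{"claw":-1,"dx":-0.008,"dy":0,"dz":0,"twist":0},{"claw":-1,"dx":-0.008,"dy":0,"dz":0,"twist":0}]' >/dev/null && python3 ok.py &&
python3 -m inch '[{"claw":-1,"dx":-0.002,"dy":0,"dz":0,"twist":0},{"claw":-1,"dx":-0.004,"dy":0,"dz":0,"twist":0},{"claw":-1,"dx":-0.006,"dy":0,"dz":0,"twist":0},{"claw":-1,"dx":-0.008,"dy":0,"dz":0,"twist":0},{"claw":-1,"dx":-0.008,"dy":0,"dz":0,"twist":0}]' >/dev/null && python3 ok.py &&
python3 -m inch '[{"claw":-1,"dx":-0.002,"dy":0,"dz":0,"twist":0},{"claw":-1,"dx":-0.004,"dy":0,"dz":0,"twist":0},{"claw":-1,"dx":-0.006,"dy":0,"dz":0,"twist":0},{"claw":-1,"dx":-0.008,"dy":0,"dz":0,"twist":0},{"claw":-1,"dx":-0.008,"dy":0,"dz":0,"twist":0}]' >/dev/null && python3 ok.py &&
python3 -m inch '[{"claw":-1,"dx":-0.002,"dy":0,"dz":0,"twist":0},{"claw":-1,"dx":-0.004,"dy":0,"dz":0,"twist":0},{"claw":-1,"dx":-0.006,"dy":0,"dz":0,"twist":0},{"claw":-1,"dx":-0.008,"dy":0,"dz":0,"twist":0},{"claw":-1,"dx":-0.008,"dy":0,"dz":0,"twist":0}]' >/dev/null && python3 ok.py
```

```text
t14.30 axial F -1.5 Fz -0.6 stand x -0.1517False
```

```bash
sed -i 's/sys.exit(abs(a)>2.5)/sys.exit(int(abs(a)>2.5))/' ok.py
python3 -m inch '[{"claw":-1,"dx":-0.002,"dy":0,"dz":0,"twist":0},{"claw":-1,"dx":-0.004,"dy":0,"dz":0,"twist":0},{"claw":-1,"dx":-0.006,"dy":0,"dz":0,"twist":0},{"claw":-1,"dx":-0.008,"dy":0,"dz":0,"twist":0},{"claw":-1,"dx":-0.008,"dy":0,"dz":0,"twist":0}]' >/dev/null && python3 ok.py &&
python3 -m inch '[{"claw":-1,"dx":-0.002,"dy":0,"dz":0,"twist":0},{"claw":-1,"dx":-0.004,"dy":0,"dz":0,"twist":0},{"claw":-1,"dx":-0.006,"dy":0,"dz":0,"twist":0},{"claw":-1,"dx":-0.008,"dy":0,"dz":0,"twist":0},{"claw":-1,"dx":-0.008,"dy":0,"dz":0,"twist":0}]' >/dev/null && python3 ok.py &&
python3 -m inch '[{"claw":-1,"dx":-0.002,"dy":0,"dz":0,"twist":0},{"claw":-1,"dx":-0.004,"dy":0,"dz":0,"twist":0},{"claw":-1,"dx":-0.006,"dy":0,"dz":0,"twist":0},{"claw":-1,"dx":-0.008,"dy":0,"dz":0,"twist":0},{"claw":-1,"dx":-0.008,"dy":0,"dz":0,"twist":0}]' >/dev/null && python3 ok.py &&
python3 -m inch '[{"claw":-1,"dx":-0.002,"dy":0,"dz":0,"twist":0},{"claw":-1,"dx":-0.004,"dy":0,"dz":0,"twist":0},{"claw":-1,"dx":-0.006,"dy":0,"dz":0,"twist":0},{"claw":-1,"dx":-0.008,"dy":0,"dz":0,"twist":0},{"claw":-1,"dx":-0.008,"dy":0,"dz":0,"twist":0}]' >/dev/null && python3 ok.py &&
python3 -m inch '[{"claw":-1,"dx":-0.002,"dy":0,"dz":0,"twist":0},{"claw":-1,"dx":-0.004,"dy":0,"dz":0,"twist":0},{"claw":-1,"dx":-0.006,"dy":0,"dz":0,"twist":0},{"claw":-1,"dx":-0.008,"dy":0,"dz":0,"twist":0},{"claw":-1,"dx":-0.008,"dy":0,"dz":0,"twist":0}]' >/dev/null && python3 ok.py
```

```text
t14.72 axial F -1.0 Fz -0.2 stand x -0.1508
t15.13 axial F -0.9 Fz 0.2 stand x -0.1495
t15.55 axial F -1.1 Fz 0.5 stand x -0.1482
t15.97 axial F 0.1 Fz 0.4 stand x -0.1470
t16.38 axial F -0.8 Fz 0.5 stand x -0.1458
```

```bash
python3 -m inch '[{"claw":-1,"dx":-0.002,"dy":0,"dz":0,"twist":0},{"claw":-1,"dx":-0.004,"dy":0,"dz":0,"twist":0},{"claw":-1,"dx":-0.006,"dy":0,"dz":0,"twist":0},{"claw":-1,"dx":-0.008,"dy":0,"dz":0,"twist":0},{"claw":-1,"dx":-0.008,"dy":0,"dz":0,"twist":0}]' >/dev/null && python3 ok.py &&
python3 -m inch '[{"claw":-1,"dx":-0.002,"dy":0,"dz":0,"twist":0},{"claw":-1,"dx":-0.004,"dy":0,"dz":0,"twist":0},{"claw":-1,"dx":-0.006,"dy":0,"dz":0,"twist":0},{"claw":-1,"dx":-0.008,"dy":0,"dz":0,"twist":0},{"claw":-1,"dx":-0.008,"dy":0,"dz":0,"twist":0}]' >/dev/null && python3 ok.py &&
python3 -m inch '[{"claw":-1,"dx":-0.002,"dy":0,"dz":0,"twist":0},{"claw":-1,"dx":-0.004,"dy":0,"dz":0,"twist":0},{"claw":-1,"dx":-0.006,"dy":0,"dz":0,"twist":0},{"claw":-1,"dx":-0.008,"dy":0,"dz":0,"twist":0},{"claw":-1,"dx":-0.008,"dy":0,"dz":0,"twist":0}]' >/dev/null && python3 ok.py &&
python3 -m inch '[{"claw":-1,"dx":-0.002,"dy":0,"dz":0,"twist":0},{"claw":-1,"dx":-0.004,"dy":0,"dz":0,"twist":0},{"claw":-1,"dx":-0.006,"dy":0,"dz":0,"twist":0},{"claw":-1,"dx":-0.008,"dy":0,"dz":0,"twist":0},{"claw":-1,"dx":-0.008,"dy":0,"dz":0,"twist":0}]' >/dev/null && python3 ok.py &&
python3 -m inch '[{"claw":-1,"dx":-0.002,"dy":0,"dz":0,"twist":0},{"claw":-1,"dx":-0.004,"dy":0,"dz":0,"twist":0},{"claw":-1,"dx":-0.006,"dy":0,"dz":0,"twist":0},{"claw":-1,"dx":-0.008,"dy":0,"dz":0,"twist":0},{"claw":-1,"dx":-0.008,"dy":0,"dz":0,"twist":0}]' >/dev/null && python3 ok.py &&
python3 -m inch '[{"claw":-1,"dx":-0.002,"dy":0,"dz":0,"twist":0},{"claw":-1,"dx":-0.004,"dy":0,"dz":0,"twist":0},{"claw":-1,"dx":-0.006,"dy":0,"dz":0,"twist":0},{"claw":-1,"dx":-0.008,"dy":0,"dz":0,"twist":0},{"claw":-1,"dx":-0.008,"dy":0,"dz":0,"twist":0}]' >/dev/null && python3 ok.py
python3 go.py 0.47 -0.0919 0.071 3.3
```

```text
t16.80 axial F -0.7 Fz 0.6 stand x -0.1446
t17.22 axial F -1.1 Fz -0.1 stand x -0.1434
t17.63 axial F -1.0 Fz 0.5 stand x -0.1422
t18.05 axial F -0.4 Fz -0.0 stand x -0.1410
t18.47 axial F -0.7 Fz 0.2 stand x -0.1398
t18.88 axial F -0.3 Fz 0.2 stand x -0.1386
t 18.88 pos [ 0.4695 -0.0917  0.0714] yaw -2.9839 shares [-0.0028 -0.0018  0.0027] twist -0.0002 F [-0.3 -0.   0.2] w 0.0002 q [-0.33  0.3  -0.47  0.8  -0.   -0.48]
```

```bash
python3 -m inch '[{"claw":-1,"dx":-0.002,"dy":0,"dz":0,"twist":0},{"claw":-1,"dx":-0.004,"dy":0,"dz":0,"twist":0},{"claw":-1,"dx":-0.006,"dy":0,"dz":0,"twist":0},{"claw":-1,"dx":-0.008,"dy":0,"dz":0,"twist":0},{"claw":-1,"dx":-0.008,"dy":0,"dz":0,"twist":0}]' >/dev/null && python3 ok.py &&
python3 -m inch '[{"claw":-1,"dx":-0.002,"dy":0,"dz":0,"twist":0},{"claw":-1,"dx":-0.004,"dy":0,"dz":0,"twist":0},{"claw":-1,"dx":-0.006,"dy":0,"dz":0,"twist":0},{"claw":-1,"dx":-0.008,"dy":0,"dz":0,"twist":0},{"claw":-1,"dx":-0.008,"dy":0,"dz":0,"twist":0}]' >/dev/null && python3 ok.py &&
python3 -m inch '[{"claw":-1,"dx":-0.002,"dy":0,"dz":0,"twist":0},{"claw":-1,"dx":-0.004,"dy":0,"dz":0,"twist":0},{"claw":-1,"dx":-0.006,"dy":0,"dz":0,"twist":0},{"claw":-1,"dx":-0.008,"dy":0,"dz":0,"twist":0},{"claw":-1,"dx":-0.008,"dy":0,"dz":0,"twist":0}]' >/dev/null && python3 ok.py &&
python3 -m inch '[{"claw":-1,"dx":-0.002,"dy":0,"dz":0,"twist":0},{"claw":-1,"dx":-0.004,"dy":0,"dz":0,"twist":0},{"claw":-1,"dx":-0.006,"dy":0,"dz":0,"twist":0},{"claw":-1,"dx":-0.008,"dy":0,"dz":0,"twist":0},{"claw":-1,"dx":-0.008,"dy":0,"dz":0,"twist":0}]' >/dev/null && python3 ok.py &&
python3 -m inch '[{"claw":-1,"dx":-0.002,"dy":0,"dz":0,"twist":0},{"claw":-1,"dx":-0.004,"dy":0,"dz":0,"twist":0},{"claw":-1,"dx":-0.006,"dy":0,"dz":0,"twist":0},{"claw":-1,"dx":-0.008,"dy":0,"dz":0,"twist":0},{"claw":-1,"dx":-0.008,"dy":0,"dz":0,"twist":0}]' >/dev/null && python3 ok.py &&
python3 -m inch '[{"claw":-1,"dx":-0.002,"dy":0,"dz":0,"twist":0},{"claw":-1,"dx":-0.004,"dy":0,"dz":0,"twist":0},{"claw":-1,"dx":-0.006,"dy":0,"dz":0,"twist":0},{"claw":-1,"dx":-0.008,"dy":0,"dz":0,"twist":0},{"claw":-1,"dx":-0.008,"dy":0,"dz":0,"twist":0}]' >/dev/null && python3 ok.py
```

```text
t19.30 axial F -0.2 Fz 0.1 stand x -0.1374
t19.72 axial F -1.1 Fz -0.1 stand x -0.1362
t20.13 axial F -1.4 Fz -0.1 stand x -0.1350
t20.55 axial F -0.5 Fz 0.4 stand x -0.1338
t20.97 axial F -1.2 Fz 0.1 stand x -0.1326
t21.38 axial F 0.5 Fz -0.4 stand x -0.1314
```

```bash
python3 - <<'E'
from h import *
from cell import manip
u=np.array([np.cos(.1585),np.sin(.1585),0]);v=np.array([-u[1],u[0],0])
for n in("top","scene"):
    d=manip.get_image(n);P=cloud(d).reshape(-1,3);r=P-[.6065,-.070,0];x=r@u;y=r@v
    k=(abs(y)>.009)&(abs(y)<.014)&(P[:,2]>.075)&(P[:,2]<.092)&(x<-.004)&(x>-.16);print(n,'handle edge x',np.sort(x[k])[[0,1,-3,-2,-1]].round(4))
    k=(abs(y)<.006)&(P[:,2]>.0865)&(P[:,2]<.092)&(x<-.004)&(x>-.16);print(n,'handle top x',np.sort(x[k])[[0,-4,-3,-2,-1]].round(4))
    k=(abs(y)<.02)&(P[:,2]>.078)&(x>.04)&(x<.08);h,e=np.histogram(x[k],np.arange(.044,.08,.002));print('r3',dict(zip(e.round(3).tolist(),h.tolist())))
E
```

```text
top handle edge x [-0.0631 -0.0606 -0.0226 -0.0224 -0.0203]
top handle top x [-0.0571 -0.0229 -0.0224 -0.0219 -0.0215]
r3 {0.044: 8, 0.046: 4, 0.048: 4, 0.05: 6, 0.052: 3, 0.054: 5, 0.056: 6, 0.058: 3, 0.06: 5, 0.062: 3, 0.064: 24, 0.066: 15, 0.068: 11, 0.07: 16, 0.072: 12, 0.074: 7, 0.076: 9}
scene handle edge x [-0.1328 -0.1301 -0.0241 -0.0208 -0.0194]
scene handle top x [-0.1201 -0.0356 -0.0273 -0.0258 -0.0184]
r3 {0.044: 24, 0.046: 32, 0.048: 14, 0.05: 4, 0.052: 0, 0.054: 0, 0.056: 0, 0.058: 0, 0.06: 0, 0.062: 0, 0.064: 0, 0.066: 0, 0.068: 4, 0.07: 15, 0.072: 8, 0.074: 14, 0.076: 29}
```

The tip is at about 0.0635 and the sleeve face seems close to flush at about 0.065, so contact is near.

```bash
python3 -m inch '[{"claw":-1,"dx":-0.002,"dy":0,"dz":0,"twist":0},{"claw":-1,"dx":-0.004,"dy":0,"dz":0,"twist":0},{"claw":-1,"dx":-0.006,"dy":0,"dz":0,"twist":0},{"claw":-1,"dx":-0.006,"dy":0,"dz":0,"twist":0},{"claw":-1,"dx":-0.006,"dy":0,"dz":0,"twist":0}]' >/dev/null && python3 ok.py &&
python3 -m inch '[{"claw":-1,"dx":-0.002,"dy":0,"dz":0,"twist":0},{"claw":-1,"dx":-0.004,"dy":0,"dz":0,"twist":0},{"claw":-1,"dx":-0.006,"dy":0,"dz":0,"twist":0},{"claw":-1,"dx":-0.006,"dy":0,"dz":0,"twist":0},{"claw":-1,"dx":-0.006,"dy":0,"dz":0,"twist":0}]' >/dev/null && python3 ok.py &&
python3 -m inch '[{"claw":-1,"dx":-0.002,"dy":0,"dz":0,"twist":0},{"claw":-1,"dx":-0.004,"dy":0,"dz":0,"twist":0},{"claw":-1,"dx":-0.006,"dy":0,"dz":0,"twist":0},{"claw":-1,"dx":-0.006,"dy":0,"dz":0,"twist":0},{"claw":-1,"dx":-0.006,"dy":0,"dz":0,"twist":0}]' >/dev/null && python3 ok.py &&
python3 -m inch '[{"claw":-1,"dx":-0.002,"dy":0,"dz":0,"twist":0},{"claw":-1,"dx":-0.004,"dy":0,"dz":0,"twist":0},{"claw":-1,"dx":-0.006,"dy":0,"dz":0,"twist":0},{"claw":-1,"dx":-0.006,"dy":0,"dz":0,"twist":0},{"claw":-1,"dx":-0.006,"dy":0,"dz":0,"twist":0}]' >/dev/null && python3 ok.py
```

```text
t21.90 axial F -2.8 Fz 1.7 stand x -0.1310
```

```bash
python3 -m inch '[{"claw":-1,"dx":-0.001,"dy":0,"dz":0,"twist":0},{"claw":-1,"dx":-0.002,"dy":0,"dz":0,"twist":0},{"claw":-1,"dx":-0.002,"dy":0,"dz":0,"twist":0},{"claw":-1,"dx":-0.002,"dy":0,"dz":0,"twist":0},{"claw":-1,"dx":-0.002,"dy":0,"dz":0,"twist":0}]'; python3 ok.py
```

```text
time_s: 22.32
tcp_pos: [0.4773, -0.0904, 0.0713]
tcp_rot: [-0.0, -0.079, 0.997, -0.0]
wrist_force: [-5.2, -0.8, 2.9]
grip_width: 0.0005
grip_force: 2.5
t22.32 axial F -5.3 Fz 2.9 stand x -0.1308
```

```bash
python3 -m inch '[{"claw":-1,"dx":-0.001,"dy":0,"dz":0,"twist":0},{"claw":-1,"dx":-0.002,"dy":0,"dz":0,"twist":0},{"claw":-1,"dx":-0.003,"dy":0,"dz":0,"twist":0},{"claw":-1,"dx":-0.003,"dy":0,"dz":0,"twist":0},{"claw":-1,"dx":-0.003,"dy":0,"dz":0,"twist":0}]' >/dev/null; python3 ok.py
```

```text
t22.73 axial F -6.7 Fz 4.4 stand x -0.1308
```

```bash
python3 -m inch '[{"claw":-1,"dx":-0.001,"dy":0,"dz":0,"twist":0},{"claw":-1,"dx":-0.002,"dy":0,"dz":0,"twist":0},{"claw":-1,"dx":-0.003,"dy":0,"dz":0,"twist":0},{"claw":-1,"dx":-0.003,"dy":0,"dz":0,"twist":0},{"claw":-1,"dx":-0.003,"dy":0,"dz":0,"twist":0}]' >/dev/null; python3 ok.py
python3 -m inch '[{"claw":-1,"dx":0,"dy":0,"dz":0,"twist":0},{"claw":-1,"dx":0,"dy":0,"dz":0,"twist":0},{"claw":-1,"dx":0,"dy":0,"dz":0,"twist":0},{"claw":-1,"dx":0,"dy":0,"dz":0,"twist":0},{"claw":-1,"dx":0,"dy":0,"dz":0,"twist":0}]' >/dev/null; python3 ok.py
python3 -m inch '[{"claw":-1,"dx":0,"dy":0,"dz":0,"twist":0},{"claw":-1,"dx":0,"dy":0,"dz":0,"twist":0},{"claw":-1,"dx":0,"dy":0,"dz":0,"twist":0},{"claw":-1,"dx":0,"dy":0,"dz":0,"twist":0},{"claw":-1,"dx":0,"dy":0,"dz":0,"twist":0}]' >/dev/null; python3 ok.py
python3 - <<'E'
from h import *
from cell import manip
d=manip.get_image('scene');cv2.imwrite('pics/s4.png',cv2.resize(d['img'][140:250,200:310,::-1],None,fx=5,fy=5,interpolation=2))
E
```

```text
t23.15 axial F -6.9 Fz 5.8 stand x -0.1307
t23.57 axial F -7.6 Fz 6.7 stand x -0.1307
t23.98 axial F -7.5 Fz 6.3 stand x -0.1307
```

View pics/s4.png

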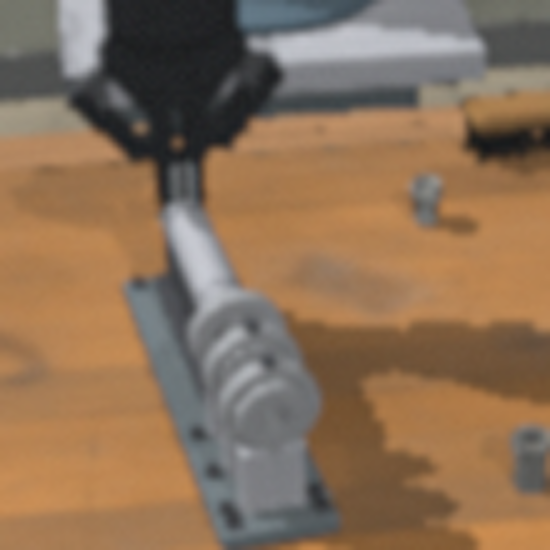

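The fingers bear on the handle end at (185,210) and the rod runs through the rings to the ring 3 holder at about (280,400). I'll raise the press slightly to about 10 N and hold it.

```bash
python3 -m inch '[{"claw":-1,"dx":-0.001,"dy":0,"dz":0,"twist":0},{"claw":-1,"dx":-0.002,"dy":0,"dz":0,"twist":0},{"claw":-1,"dx":-0.003,"dy":0,"dz":0,"twist":0},{"claw":-1,"dx":-0.004,"dy":0,"dz":0,"twist":0},{"claw":-1,"dx":-0.004,"dy":0,"dz":0,"twist":0}]' >/dev/null; python3 ok.py
python3 -m inch '[{"claw":-1,"dx":0,"dy":0,"dz":0,"twist":0},{"claw":-1,"dx":0,"dy":0,"dz":0,"twist":0},{"claw":-1,"dx":0,"dy":0,"dz":0,"twist":0},{"claw":-1,"dx":0,"dy":0,"dz":0,"twist":0},{"claw":-1,"dx":0,"dy":0,"dz":0,"twist":0}]' >/dev/null; python3 ok.py
```

```text
t24.45 axial F -8.6 Fz 7.4 stand x -0.1306
t24.87 axial F -9.4 Fz 7.0 stand x -0.1307
```

```bash
python3 -m inch '[{"claw":-1,"dx":0,"dy":0,"dz":0,"twist":0},{"claw":-1,"dx":0,"dy":0,"dz":0,"twist":0},{"claw":-1,"dx":0,"dy":0,"dz":0,"twist":0},{"claw":-1,"dx":0,"dy":0,"dz":0,"twist":0},{"claw":-1,"dx":0,"dy":0,"dz":0,"twist":0}]' >/dev/null; python3 ok.py
python3 -m inch '[{"claw":-1,"dx":0.01,"dy":0,"dz":0,"twist":0},{"claw":-1,"dx":0.03,"dy":0,"dz":0,"twist":0},{"claw":-1,"dx":0.1,"dy":0,"dz":0,"twist":0},{"claw":-1,"dx":0.25,"dy":0,"dz":0,"twist":0},{"claw":-1,"dx":0.3,"dy":0,"dz":0,"twist":0}]' >/dev/null; python3 ok.py
python3 -m inch '[{"claw":-1,"dx":0,"dy":0,"dz":-0.2,"twist":0},{"claw":-1,"dx":0,"dy":0,"dz":-0.4,"twist":0},{"claw":-1,"dx":0,"dy":0,"dz":-0.6,"twist":0},{"claw":-1,"dx":0,"dy":0,"dz":-0.6,"twist":0},{"claw":-1,"dx":0,"dy":0,"dz":-0.6,"twist":0}]'
python3 - <<'E'
from h import *
from cell import manip
u=np.array([np.cos(.1585),np.sin(.1585),0]);v=np.array([-u[1],u[0],0])
for n in("top","scene"):
    d=manip.get_image(n);P=cloud(d).reshape(-1,3);r=P-[.6065,-.070,0];x=r@u;y=r@v
    k=(abs(y)<.014)&(P[:,2]>.078)&(P[:,2]<.092)&(x<-.004)&(x>-.16);print(n,'handle x',np.sort(x[k])[[0,2]].round(4))
    k=(abs(y)<.016)&(P[:,2]>.0855)&(P[:,2]<.092)&(x<-.004)&(x>-.16);print('front',np.sort(x[k])[-4:].round(4))
    for a in(-.12,-.1,-.08,-.06,-.04):
        k=(x>a)&(x<a+.02)&(abs(y)<.016)&(P[:,2]>.075)&(P[:,2]<.092);print(a,y[k].min().round(4),y[k].max().round(4),np.percentile(P[k,2],90).round(4))
E
```

```text
t25.28 axial F -8.0 Fz 6.6 stand x -0.1307
t25.70 axial F -1.1 Fz 0.2 stand x -0.1749
time_s: 26.12
tcp_pos: [0.4377, -0.0979, 0.1636]
tcp_rot: [0.003, -0.079, 0.997, -0.001]
wrist_force: [0.0, -0.7, -0.4]
grip_width: 0.0001
grip_force: 0.0
top handle x [-0.1198 -0.1191]
front [-0.0201 -0.0164 -0.0098 -0.0067]
-0.12 -0.0125 0.0125 0.0891
-0.1 -0.0128 0.0129 0.0893
-0.08 -0.0127 0.0126 0.0885
-0.06 -0.0119 0.0128 0.0889
-0.04 -0.0127 0.0129 0.0898
scene handle x [-0.1164 -0.114 ]
front [-0.0218 -0.0208 -0.0206 -0.02  ]
-0.12 -0.0111 0.0133 0.0875
-0.1 -0.0109 0.0138 0.0871
-0.08 -0.0114 0.0142 0.087
-0.06 -0.0108 0.0136 0.0868
-0.04 -0.0109 0.0125 0.0874
```

```bash
python3 -c "
from cell import manip
print(manip.hand_in())"
```

```text
the job is handed in; nothing more can be done
None
```

The near lane's rod (17 mm nose) was slid through rings 1 and 2 until ring 3 stopped it, pressed there with about 8–9 N, released and left lying in the bed, and the job was handed in at about 26 s; the call did not report the verdict.

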